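# Seat the loose lid among the tins on the parts counter

### The job

Four tins with the same push-on lid stand on the parts counter, and one of the lids is not on properly. Press the lids at their edges with closed fingertips to find the one that rocks, then press that lid straight down until it is fully home and no longer rocks. Leave the tins standing where they are, lift nothing and disturb nothing else on the counter.

Things in the scene. Friction and masses are not known exactly. Their poses are not given: they have to be found in the camera images.
- lid_1: One of four identical round steel push-on lids: 87 mm across, 16 mm skirt, flat top with a 1.5 mm bead along its outermost 4 mm. Origin: centre of the flat top, z up out of the lid, x and y without meaning. Any of the four may be the one that is not home; a lid that is home gives nowhere.
- lid_2: Identical round push-on steel lid, as lid_1, on its own tin. For all four: the lid that is not home sits about 4 mm too high (its skirt hides it), level when left alone. A press of 1 to 3 N at its edge, 20 to 35 mm from the centre, rocks it about 5 degrees: that edge sinks 2 to 4 mm onto the rim, the far edge rises. Let go, it springs back to nearly level.
- lid_3: Identical round push-on steel lid, as lid_1, on its own tin. For all four: pressed straight down on its middle, a lid that is not home slides about 4 mm down a tight fit (takes 10 to 15 N), stops hard and stays there. A press on its edge rocks it instead, and above about 8 N also drives it partly down.
- lid_4: Identical round push-on steel lid, as lid_1, on its own tin. For all four: the tins are plain steel with a paper label, 83 mm across, of different heights (lid tops 65 to 120 mm above the counter), 0.3 to 0.9 kg, and stand loose on the counter.
- oil_filter: Bystander: blue spin-on oil filter, 75 mm across, 80 mm tall, standing upright. Origin: centre of its underside.
- bearing: Bystander: ball bearing lying flat, 62 mm across, 19 mm high. Origin: centre of its underside.
- spark_plug: Bystander: spark plug lying down, 84 mm long, 17 mm thick. Origin: centre of its underside.
- brake_pad: Bystander: brake pad lying flat, 136 x 46 mm, 16 mm high. Origin: centre of its underside.
- carton: Bystander: small brown carton, 70 x 55 mm, 60 mm tall. Origin: centre of its underside.
- tape_roll: Bystander: roll of brown packing tape lying flat, 76 mm across, 24 mm high. Origin: centre of its underside.
- spanner: Bystander: combination spanner lying flat, 150 mm long, about 10 mm high. Origin: centre of its underside.

How it is judged:
By the outcome, as a careful person would: the job done as asked, in the order asked, and still so for the second after the job is handed in, with the robot touching nothing.
It also fails if it takes over 58 s, if anything falls off the work surface, if the arm or the gripper's body presses on something with over 40 N, if the wrist force passes 120 N, or if a joint passes its speed limit or range.

### The arm

A 7-joint arm with a two-finger parallel gripper is mounted at the origin on the work surface. World frame = base frame: x ahead of the robot, y to its left, z up, the work surface at z = 0. Lengths are in m, angles in rad, forces in N, time in s.
With the tool pointing down it reaches from about 0.4 to 0.85 m from the base axis. Payload 10.4 kg.
Tool frame: the origin (TCP) lies midway between the tips of the shut fingers; the grasp point (between the pads) lies 19 mm behind it (r.grasp_offset is the distance from the TCP to the grasp point, in m); x points along the fingers, y is the direction in which the jaws open and shut, and the axes are right-handed (so a half turn about x gives the same grasp; the last joint's range is limited). The gripper opens to 87 mm and grips with 3 to 60 N. Pads are 19 mm wide; open, the fingers measure 117 mm over their backs; the gripper's body (75 mm by 190 mm) begins 51 mm behind the grasp point.
Start: joints at [1.299, 0.332, -0.065, 1.46, 0.022, 1.35, -0.088], TCP at [0.154, -0.606, 0.223] pointing down, gripper open.
Joint ranges: [-2.6, 2.6], [-0.5, 2.12], [-1.47, 1.34], [0.16, 2.42], [-1.27, 4.41], [0.06, 2.06], [-2.6, 2.6]. Speed limits (rad/s): [2.22, 2.22, 2.79, 2.79, 3.14, 3.14, 3.14].

### API

Orientations are given as a unit quaternion [x, y, z, w].
In Python, from bench import r, vision, close_job gives the robot as it stands. The module is installed in compiled form; this text tells all that it offers.
- The arm moves only by the shell command python3 -m pendant 'ROWS' [OPENING] [FORCE]. ROWS is text: rows parted by semicolons, each of 6 numbers parted by spaces: the shift along the tool's x, y, z in units of 0.25 m (1.0 is 0.25 m), then the turn, a rotation vector about the tool's x, y, z in units of 1.5 rad (1.0 is 1.5 rad). A call has 1 to 8 rows; each row is the pose to reach, as a shift and turn from the pose commanded when the call began, along the tool's axes at that moment; what a row does not reach only later rows make up. A row lasts 1/10 s, in which the tool goes at most 50 mm and 8.59 degrees, less where a joint would pass 70% of its speed; a pose out of reach is approached as far as the arm can. A call with a number of a shift or a turn outside -1 to 1 is refused whole. A call with a gripper value outside its range is refused whole. OPENING is the gripper command: -1 is shut, 1 is fully open, values between are in proportion, set as the call begins (- or left out, the last holds). The fingers move at their own pace and stop on an object; FORCE is the grip in N (left out, the last holds). Time passes only in rows, so rows that repeat a pose let the fingers close. It gives the time, the measured TCP pose, the force and the opening at its end, in the units of the state.
- r.read_state(): the state, without advancing time (a new reading comes with each control period).
- vision.camera(name): name is "scene" or "top" or "wrist"; returns (picture, depth): 384x512x3 uint8, blue, green, red; 384x512 float32, m along the optical axis (not along the pixel's ray), 0 where there is no reading.
- vision.get_calibration(name): a dict with "camera_matrix" (3x3 intrinsics, pixels), "rvec" (rotation vector, rad) and "tvec" (3), from world to camera coordinates, as OpenCV has them. Camera axes: x right, y down, z forward; pixel columns grow to the right and rows downward; lengths in m; the calibration is good to about 2 mm. The wrist camera is an equidistant fisheye: a pixel r from the principal point sees the ray r / f radians off the axis. A picture is of the moment at which its call begins: read the wrist's pose just before it. get_calibration takes no time and is no camera call; for the wrist camera it gives the pose at the moment of the call.
- close_job(): hands the job in, once; it reports no verdict.
The state is a dict: "time": time; "joint_positions": joint angles; "joint_vel": joint speeds; "joint_torque": joint torques, N m; "ee_pos": TCP position; "eef_rot": TCP orientation; "ft_force": force on the tool from outside, world axes, zero at the start; "torque": the same for the moment, N m; "width": finger opening in m.
Only numpy, scipy, OpenCV 4.12 (cv2) and the standard library are available. Lean on these libraries where they do the work, as an engineer would, in place of code of your own. Each camera call takes 0.05 s, during which the arm holds its last target. There are 200 camera calls.

## Working session

There is one attempt and no reset: what is moved stays moved. The work goes in short steps, Python scripts to look and compute and a shell command to move; the robot and the scene stay as the last step left them, time stands still between calls to the robot, and variables do not carry over. Pictures are saved under pics/ and viewed, about 8 in all and at most 12, crops included, and the job is handed in when it is done.

```bash
mkdir -p pics; python3 - <<'E'
from bench import r, vision
import cv2, numpy as np
s=r.read_state(); print({k:np.round(v,3).tolist() for k,v in s.items()})
for n in ("top","scene"):
    p,d=vision.camera(n); cv2.imwrite(f"pics/{n}0.png",p); np.save(f"pics/{n}0.npy",d)
    c=vision.get_calibration(n); print(n,c)
E
```

```text
{'time': 0.0, 'joint_positions': [1.299, 0.333, -0.065, 1.461, 0.022, 1.35, -0.089], 'joint_vel': [-0.0, -0.0, -0.0, 0.0, 0.001, -0.001, -0.002], 'joint_torque': [-0.001, -62.326, 0.024, -38.989, -0.061, 0.04, 0.0], 'ee_pos': [0.154, -0.605, 0.222], 'eef_rot': [-0.702, -0.088, 0.702, -0.087], 'ft_force': [-0.76, -0.232, 0.149], 'torque': [0.016, -0.002, -0.027], 'width': 0.087}
top {'camera_matrix': array([[375.86844452,   0.        , 256.35402499],
       [  0.        , 375.86844452, 193.33495476],
       [  0.        ,   0.        ,   1.        ]]), 'rvec': array([ 2.11905452, -2.18337587,  0.13315034]), 'tvec': array([0.02481166, 0.577367  , 0.99834158])}
scene {'camera_matrix': array([[460.69785938,   0.        , 258.28164033],
       [  0.        , 460.69785938, 192.80463339],
       [  0.        ,   0.        ,   1.        ]]), 'rvec': array([ 0.82396139,  2.59906171, -1.07414107]), 'tvec': array([ 0.45162607, -0.15336221,  1.22744585])}
```

View pics/top0.png

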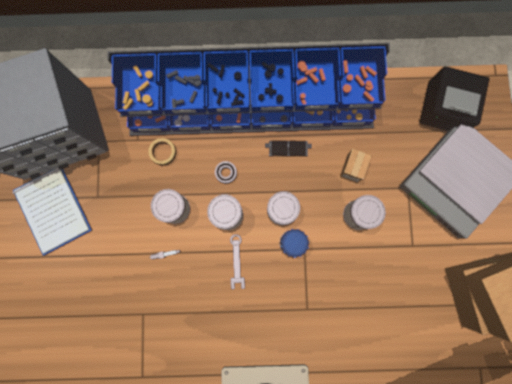

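View pics/scene0.png

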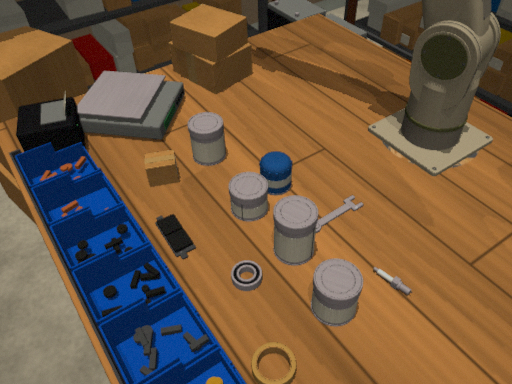

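The top view shows the four lids at about (168,206), (225,212), (283,208) and (367,212). The blue filter is at (295,243), the spanner at (237,262), and the base is at the bottom.

```bash
cat > h.py <<'E'
import numpy as np, cv2
from scipy.spatial.transform import Rotation as R
def world(d,c):
    K=c["camera_matrix"]; v,u=np.indices(d.shape)
    P=np.stack([(u-K[0,2])/K[0,0]*d,(v-K[1,2])/K[1,1]*d,d],-1)
    return (P-c["tvec"])@R.from_rotvec(c["rvec"]).as_matrix()
def rel(s,target):  # shift in tool axes, pendant units
    return np.round(R.from_quat(s["eef_rot"]).inv().apply(np.array(target)-s["ee_pos"])/.25,3)
E
python3 - <<'E'
from bench import r,vision
from h import *
d=np.load("pics/top0.npy"); W=world(d,vision.get_calibration("top"))
for u,v in [(168,206),(225,212),(283,208),(367,212)]:
    w=W[v-26:v+27,u-26:u+27].reshape(-1,3); z0=np.median(W[v-8:v+9,u-8:u+9,2])
    t=w[abs(w[:,2]-z0)<.006].astype(np.float32)
    print((u,v),"z",z0.round(4),"c",((t.max(0)+t.min(0))/2)[:2].round(4),cv2.minEnclosingCircle(t[:,:2].copy()))
for u,v in [(295,243),(237,262),(225,172)]: print(W[v,u].round(3))
s=r.read_state(); M=R.from_quat(s["eef_rot"]).as_matrix(); print(M.round(3))
E
```

```text
(168, 206) z 0.0906 c [0.5464 0.2403] ((0.5468623042106628, 0.2408244013786316), 0.04398851469159126)
(225, 212) z 0.1168 c [0.524  0.0903] ((0.5243549346923828, 0.09010351449251175), 0.043523214757442474)
(283, 208) z 0.0704 c [ 0.5186 -0.0687] ((0.5146138668060303, -0.07708992063999176), 0.06646588444709778)
(367, 212) z 0.1014 c [ 0.514  -0.2777] ((0.5140465497970581, -0.27743473649024963), 0.04420102387666702)
[ 0.439 -0.089  0.081]
[0.391 0.067 0.005]
[0.647 0.096 0.002]
[[-0.     0.246 -0.969]
 [ 0.001 -0.969 -0.246]
 [-1.    -0.001  0.   ]]
```

```bash
python3 - <<'E'
from bench import r,vision
from h import *
d=np.load("pics/top0.npy"); W=world(d,vision.get_calibration("top"))
w=W[182:235,257:310].reshape(-1,3); t=w[(abs(w[:,2]-.0704)<.004)&(w[:,0]>.47)].astype(np.float32)
print(cv2.minEnclosingCircle(t[:,:2].copy()))
print("max z near (460,190)",W[130:240,400:500,2].max())
s=r.read_state(); z=np.array([-.969,-.246])*.025
print(rel(s,[.514+z[0],-.2777+z[1],.135]))
E
```

```text
((0.517486572265625, -0.07200603187084198), 0.060861874371767044)
max z near (460,190) 1.0647725992798094
[ 0.348 -0.915 -1.619]
```

```bash
python3 -m pendant '0 -0.1 -0.2 0 0 0;0 -0.2 -0.4 0 0 0;0 -0.3 -0.6 0 0 0;0 -0.4 -0.8 0 0 0;0 -0.5 -0.95 0 0 0;0 -0.5 -0.95 0 0 0' -1 10; python3 - <<'E'
from bench import r,vision
from h import *
s=r.read_state(); z=np.array([-.969,-.246])*.025
print(rel(s,[.514+z[0],-.2777+z[1],.12]))
W=world(np.load("pics/top0.npy"),vision.get_calibration("top"))
p=cv2.imread("pics/top0.png"); w=W.reshape(-1,3); q=p.reshape(-1,3).astype(int)
m=(abs(w[:,2]-.0704)<.005)&(abs(q[:,0]-q[:,2])<40)&(abs(w[:,0]-.52)<.06)&(abs(w[:,1]+.07)<.06)
t=w[m].astype(np.float32)[:,:2].copy(); print(m.sum(),np.median(t,0),t.min(0),t.max(0))
E
```

```text
time: 0.7
ee_pos: [0.3575, -0.4215, 0.2225]
eef_rot: [0.702, 0.091, -0.701, 0.09]
ft_force: [0.1, 0.0, -0.0]
width: 0.0467
[ 0.411 -0.398 -0.651]
849 [ 0.532051   -0.06421273] [ 0.46087763 -0.1149585 ] [ 0.57526016 -0.01979267]
```

```bash
python3 -m pendant '0.05 -0.1 -0.17 0 0 0;0.1 -0.2 -0.34 0 0 0;0.15 -0.3 -0.5 0 0 0;0.25 -0.4 -0.65 0 0 0;0.35 -0.4 -0.65 0 0 0;0.4 -0.4 -0.65 0 0 0;0.4 -0.4 -0.65 0 0 0'; python3 - <<'E'
from bench import r,vision
from h import *
s=r.read_state();print(s["ee_pos"],s["ft_force"])
p,d=vision.camera("wrist"); cv2.imwrite("pics/w1.png",p)
E
```

```text
time: 1.4
ee_pos: [0.4844, -0.2896, 0.1207]
eef_rot: [-0.701, -0.088, 0.703, -0.087]
ft_force: [-0.9, -0.5, 0.7]
width: 0.001
[ 0.48442821 -0.28960305  0.1206707 ] [-0.92853424 -0.49845389  0.69934214]
```

View pics/w1.png

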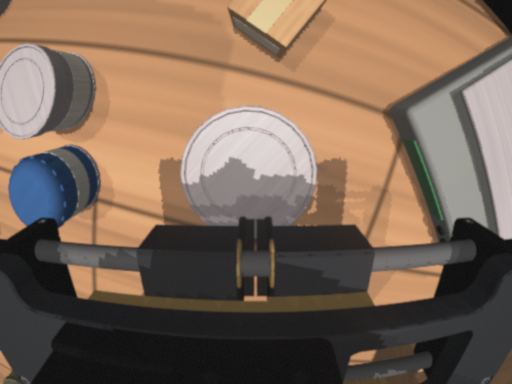

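The wrist view shows the shut tips at (256,230), over the near edge of the rightmost lid, which is centred at about (250,170). Descending now.

```bash
python3 -m pendant '0.03 0 0 0 0 0;0.056 0 0 0 0 0;0.064 0 0 0 0 0;0.064 0 0 0 0 0'
```

```text
time: 1.85
ee_pos: [0.4859, -0.2894, 0.1064]
eef_rot: [-0.702, -0.088, 0.702, -0.088]
ft_force: [-0.3, -0.2, -1.0]
width: 0.0008
```

```bash
for i in 1; do python3 -m pendant '0.004 0 0 0 0 0;0.004 0 0 0 0 0'; python3 -m pendant '0.004 0 0 0 0 0;0.004 0 0 0 0 0'; python3 -m pendant '0.003 0 0 0 0 0;0.003 0 0 0 0 0'; done | grep -v rot
```

```text
time: 2.05
ee_pos: [0.4863, -0.2893, 0.1057]
ft_force: [0.4, 0.1, 0.3]
width: 0.0006
time: 2.25
ee_pos: [0.4862, -0.2892, 0.1046]
ft_force: [0.1, 0.5, 0.2]
width: 0.0007
time: 2.45
ee_pos: [0.4862, -0.2892, 0.1037]
ft_force: [0.2, 0.4, -0.1]
width: 0.0003
```

```bash
(python3 -m pendant '0 -0.016 -0.02 0 0 0;0 -0.016 -0.02 0 0 0'; python3 -m pendant '0.004 -0 0 0 0 0;0.004 0 0 0 0 0';  python3 -m pendant '0.003 0 0 0 0 0;0.003 0 0 0 0 0') | grep -v rot
```

```text
time: 2.65
ee_pos: [0.4908, -0.283, 0.1039]
ft_force: [-0.3, 0.6, 0.3]
width: 0.0003
time: 2.85
ee_pos: [0.49, -0.2841, 0.1027]
ft_force: [0.2, -0.3, -0.4]
width: 0.0007
time: 3.05
ee_pos: [0.4901, -0.2843, 0.1023]
ft_force: [0.9, -0.6, 2.4]
width: 0.0004
```

```bash
(python3 -m pendant '0.003 0 0 0 0 0;0.003 0 0 0 0 0';  python3 -m pendant '0.002 0 0 0 0 0;0.002 0 0 0 0 0') | grep -v rot
```

```text
time: 3.25
ee_pos: [0.4903, -0.2845, 0.1022]
ft_force: [-2.3, 1.0, 8.1]
width: 0.0003
time: 3.45
ee_pos: [0.4903, -0.2845, 0.1021]
ft_force: [-4.3, 1.8, 11.5]
width: 0.0004
```

This lid gives nowhere, so it is home. Next is the short tin.

```bash
(python3 -m pendant '-0.06 0 0 0 0 0;-0.06 -0.19 -0.07 0 0 0;-0.06 -0.38 -0.14 0 0 0;-0.06 -0.57 -0.21 0 0 0;-0.06 -0.75 -0.27 0 0 0;0 -0.814 -0.28 0 0 0;0.08 -0.814 -0.28 0 0 0;0.08 -0.814 -0.28 0 0 0';python3 -m pendant '0 0 0 0 0 0;0 0 0 0 0 0')
```

```text
time: 4.25
ee_pos: [0.5064, -0.0689, 0.0794]
eef_rot: [-0.7, -0.088, 0.703, -0.088]
ft_force: [-0.8, -1.0, 0.9]
width: 0.0004
time: 4.45
ee_pos: [0.5084, -0.0703, 0.0819]
eef_rot: [0.702, 0.087, -0.701, 0.088]
ft_force: [-0.1, -0.2, 0.2]
width: 0.0004
```

```bash
(python3 -m pendant '0.032 0 0 0 0 0;0.032 0 0 0 0 0;0.032 0 0 0 0 0';python3 -m pendant '0.004 0 0 0 0 0;0.004 0 0 0 0 0';python3 -m pendant '0.003 0 0 0 0 0;0.003 0 0 0 0 0')|egrep 'pos|for'
```

```text
ee_pos: [0.5077, -0.0698, 0.0727]
ft_force: [0.7, -0.6, -0.2]
ee_pos: [0.5078, -0.0696, 0.0718]
ft_force: [-0.0, 0.4, 0.7]
ee_pos: [0.5079, -0.0696, 0.0713]
ft_force: [-0.9, 0.4, 3.5]
```

```bash
(python3 -m pendant '0.002 0 0 0 0 0;0.002 0 0 0 0 0';python3 -m pendant '0.002 0 0 0 0 0;0.002 0 0 0 0 0')|egrep 'pos|for'
```

```text
ee_pos: [0.508, -0.0697, 0.0711]
ft_force: [-2.3, 0.2, 7.1]
ee_pos: [0.508, -0.0698, 0.0711]
ft_force: [-4.8, -0.3, 12.3]
```

Home too. Next is the tall one.

```bash
(python3 -m pendant '-0.15 0 0 0 0 0;-0.28 0 0 0 0 0;-0.28 -0.18 -0.04 0 0 0;-0.28 -0.36 -0.08 0 0 0;-0.28 -0.54 -0.12 0 0 0;-0.24 -0.604 -0.12 0 0 0;-0.22 -0.604 -0.12 0 0 0;-0.22 -0.604 -0.12 0 0 0';python3 -m pendant '0 0 0 0 0 0;0 0 0 0 0 0')|egrep 'pos|for'
```

```text
ee_pos: [0.4993, 0.0834, 0.1242]
ft_force: [0.5, -0.4, -0.2]
ee_pos: [0.5001, 0.0828, 0.1253]
ft_force: [-0.4, 0.6, -0.3]
```

```bash
(python3 -m pendant '0.024 0 0 0 0 0;0.024 0 0 0 0 0;0.024 0 0 0 0 0';python3 -m pendant '0.003 0 0 0 0 0;0.003 0 0 0 0 0';python3 -m pendant '0.003 0 0 0 0 0;0.003 0 0 0 0 0')|egrep 'pos|for'
```

```text
ee_pos: [0.4996, 0.0839, 0.1188]
ft_force: [0.9, 0.6, -0.5]
ee_pos: [0.4997, 0.0841, 0.1183]
ft_force: [0.1, -0.7, -0.8]
ee_pos: [0.4996, 0.0841, 0.1175]
ft_force: [-0.7, 0.1, -0.5]
```

```bash
(python3 -m pendant '0.003 0 0 0 0 0;0.003 0 0 0 0 0';python3 -m pendant '0.002 0 0 0 0 0;0.002 0 0 0 0 0';python3 -m pendant '0.002 0 0 0 0 0;0.002 0 0 0 0 0')|egrep 'pos|for'
```

```text
ee_pos: [0.4999, 0.0842, 0.1172]
ft_force: [-1.9, -0.2, 3.7]
ee_pos: [0.5, 0.0842, 0.1172]
ft_force: [-3.2, -1.4, 9.6]
ee_pos: [0.5002, 0.0842, 0.1171]
ft_force: [-3.6, -1.1, 14.5]
```

Home as well, so by elimination it should be the leftmost lid. Testing it now.

```bash
(python3 -m pendant '-0.06 0 0 0 0 0;-0.06 0 0 0 0 0;-0.06 -0.17 -0.06 0 0 0;-0.06 -0.34 -0.14 0 0 0;-0.06 -0.5 -0.2 0 0 0;0 -0.56 -0.233 0 0 0;0.06 -0.56 -0.233 0 0 0;0.06 -0.56 -0.233 0 0 0';python3 -m pendant '0 0 0 0 0 0;0 0 0 0 0 0')|egrep 'pos|for'
```

```text
ee_pos: [0.5204, 0.2331, 0.0983]
ft_force: [0.5, -0.6, 0.4]
ee_pos: [0.5223, 0.233, 0.1014]
ft_force: [0.5, 0.7, 0.2]
```

```bash
(python3 -m pendant '0.034 0 0 0 0 0;0.034 0 0 0 0 0;0.034 0 0 0 0 0';python3 -m pendant '0.003 0 0 0 0 0;0.003 0 0 0 0 0';python3 -m pendant '0.003 0 0 0 0 0;0.003 0 0 0 0 0')|egrep 'pos|for'
```

```text
ee_pos: [0.5216, 0.2338, 0.0922]
ft_force: [-0.8, 0.8, -0.0]
ee_pos: [0.5217, 0.2342, 0.0916]
ft_force: [0.7, 0.8, -0.3]
ee_pos: [0.5217, 0.2342, 0.0908]
ft_force: [0.5, -0.8, 0.4]
```

```bash
(python3 -m pendant '0.003 0 0 0 0 0;0.003 0 0 0 0 0';python3 -m pendant '0.002 0 0 0 0 0;0.002 0 0 0 0 0')|egrep 'pos|for'
```

```text
ee_pos: [0.5217, 0.2341, 0.09]
ft_force: [-0.6, -0.3, 1.3]
ee_pos: [0.5216, 0.2341, 0.0895]
ft_force: [-1.2, 0.6, 2.2]
```

```bash
(python3 -m pendant '0.002 0 0 0 0 0;0.002 0 0 0 0 0';python3 -m pendant '0.002 0 0 0 0 0;0.002 0 0 0 0 0')|egrep 'pos|for'
```

```text
ee_pos: [0.5217, 0.2342, 0.0892]
ft_force: [-0.8, -0.6, 3.9]
ee_pos: [0.5218, 0.2343, 0.089]
ft_force: [-3.0, -1.2, 8.6]
```

The edge sank about 1.5–2 mm at only 1–3 N, unlike the other three lids, so this is the one that rocks. I'll lift, centre over the lid and press straight down.

```bash
(python3 -m pendant '-0.05 0 0 0 0 0;-0.05 0 0 0 0 0;-0.05 0 -0.1 0 0 0;-0.05 0 -0.1 0 0 0;-0.03 0 -0.1 0 0 0;-0.025 0 -0.1 0 0 0;-0.025 0 -0.1 0 0 0')|egrep 'pos|for'; python3 - <<'E'
from bench import r,vision
from h import *
s=r.read_state();print(s["ee_pos"])
p,d=vision.camera("wrist"); cv2.imwrite("pics/w2.png",p)
p,d=vision.camera("scene"); cv2.imwrite("pics/s2.png",p)
E
```

```text
ee_pos: [0.5451, 0.2401, 0.0943]
ft_force: [-0.0, -0.3, 1.1]
[0.54514113 0.24012742 0.09425991]
```

View pics/w2.png

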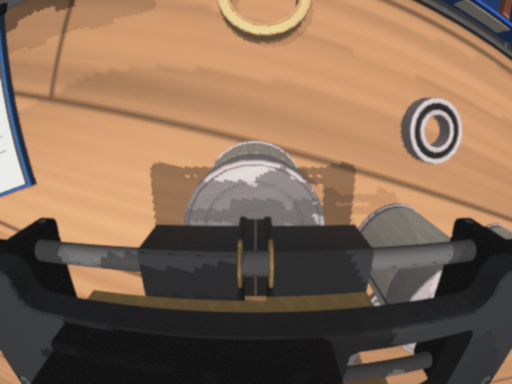

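The tips sit mid-lid on the suspect tin, at (256,230) with the lid around (256,200). Pressing.

```bash
(python3 -m pendant '0.012 0 0 0 0 0;0.016 0 0 0 0 0;0.016 0 0 0 0 0';python3 -m pendant '0.002 0 0 0 0 0;0.004 0 0 0 0 0;0.004 0 0 0 0 0';python3 -m pendant '0.002 0 0 0 0 0;0.004 0 0 0 0 0;0.004 0 0 0 0 0';python3 -m pendant '0.002 0 0 0 0 0;0.004 0 0 0 0 0;0.004 0 0 0 0 0')|egrep 'pos|for'
```

```text
ee_pos: [0.5461, 0.2404, 0.0912]
ft_force: [0.2, -0.4, 3.0]
ee_pos: [0.5463, 0.2405, 0.0907]
ft_force: [-2.3, -2.1, 9.3]
ee_pos: [0.5463, 0.2405, 0.0898]
ft_force: [-3.1, -0.7, 9.4]
ee_pos: [0.5463, 0.2405, 0.0888]
ft_force: [-3.5, -0.6, 9.2]
```

Sliding down at about 9 N. Continuing to the hard stop.

```bash
(python3 -m pendant '0.002 0 0 0 0 0;0.004 0 0 0 0 0;0.004 0 0 0 0 0';python3 -m pendant '0.002 0 0 0 0 0;0.004 0 0 0 0 0;0.004 0 0 0 0 0';python3 -m pendant '0.002 0 0 0 0 0;0.004 0 0 0 0 0;0.004 0 0 0 0 0')|egrep 'pos|for'
```

```text
ee_pos: [0.5463, 0.2405, 0.0878]
ft_force: [-3.5, -1.6, 9.9]
ee_pos: [0.5463, 0.2405, 0.087]
ft_force: [-3.1, -2.5, 10.8]
ee_pos: [0.5465, 0.2406, 0.0867]
ft_force: [-4.5, -2.2, 17.8]
```

```bash
(python3 -m pendant '0.002 0 0 0 0 0;0.004 0 0 0 0 0;0.004 0 0 0 0 0';python3 -m pendant '0.002 0 0 0 0 0;0.002 0 0 0 0 0')|egrep 'pos|for'
```

```text
ee_pos: [0.5467, 0.2408, 0.0865]
ft_force: [-6.7, -5.0, 24.1]
ee_pos: [0.5469, 0.2409, 0.0865]
ft_force: [-8.3, -5.0, 27.2]
```

Hard stop, 4.4 mm down. Next I'll check the near edge, then the far edge.

```bash
(python3 -m pendant '-0.02 0 0 0 0 0;-0.04 0 0 0 0 0;-0.04 0 0 0 0 0;-0.04 0 0.1 0 0 0;-0.04 0 0.1 0 0 0;-0.025 0 0.1 0 0 0;-0.02 0 0.1 0 0 0;-0.02 0 0.1 0 0 0';python3 -m pendant '0.003 0 0 0 0 0;0.003 0 0 0 0 0';python3 -m pendant '0.003 0 0 0 0 0;0.003 0 0 0 0 0';python3 -m pendant '0.003 0 0 0 0 0;0.003 0 0 0 0 0')|egrep 'pos|for'
```

```text
ee_pos: [0.5219, 0.234, 0.0877]
ft_force: [0.6, -0.1, -0.9]
ee_pos: [0.5218, 0.2342, 0.0874]
ft_force: [-0.4, -0.6, 0.3]
ee_pos: [0.5219, 0.2343, 0.087]
ft_force: [-0.7, 0.1, 1.8]
ee_pos: [0.5219, 0.2344, 0.0868]
ft_force: [-2.4, -1.0, 8.3]
```

```bash
(python3 -m pendant '-0.03 0 0 0 0 0;-0.03 0 0 0 0 0;-0.03 0 -0.2 0 0 0;-0.03 0 -0.2 0 0 0;-0.012 0 -0.2 0 0 0;-0.008 0 -0.2 0 0 0;-0.008 0 -0.2 0 0 0';python3 -m pendant '0.003 0 0 0 0 0;0.003 0 0 0 0 0';python3 -m pendant '0.003 0 0 0 0 0;0.003 0 0 0 0 0';python3 -m pendant '0.003 0 0 0 0 0;0.003 0 0 0 0 0')|egrep 'pos|for'
```

```text
ee_pos: [0.5694, 0.2464, 0.088]
ft_force: [0.5, 0.3, 0.4]
ee_pos: [0.57, 0.2464, 0.0876]
ft_force: [1.2, 0.5, -0.4]
ee_pos: [0.5703, 0.2465, 0.087]
ft_force: [-0.1, -0.9, 3.2]
ee_pos: [0.5706, 0.2467, 0.0867]
ft_force: [-1.9, -0.5, 7.5]
```

Both edges are firm at 0.087. Retreating straight up for a last look.

```bash
python3 -m pendant '-0.1 0 0 0 0 0;-0.3 0 0 0 0 0;-0.5 0 0 0 0 0;-0.6 0 0 0 0 0;-0.6 0 0.4 0 0 0;-0.6 0 0.5 0 0 0;-0.6 0 0.5 0 0 0;-0.6 0 0.5 0 0 0' | egrep 'time|pos|for'; python3 - <<'E'
from bench import r,vision
from h import *
p,d=vision.camera("scene"); cv2.imwrite("pics/s3.png",p)
a=cv2.imread("pics/scene0.png"); print(p.shape)
m=cv2.absdiff(a,p).max(2); cv2.imwrite("pics/cmp.png",np.vstack([p[100:384],cv2.cvtColor(m[100:384],cv2.COLOR_GRAY2BGR)*2]))
E
```

```text
time: 17.25
ee_pos: [0.4465, 0.2153, 0.2362]
ft_force: [0.6, 1.1, -0.0]
(384, 512, 3)
```

View pics/cmp.png

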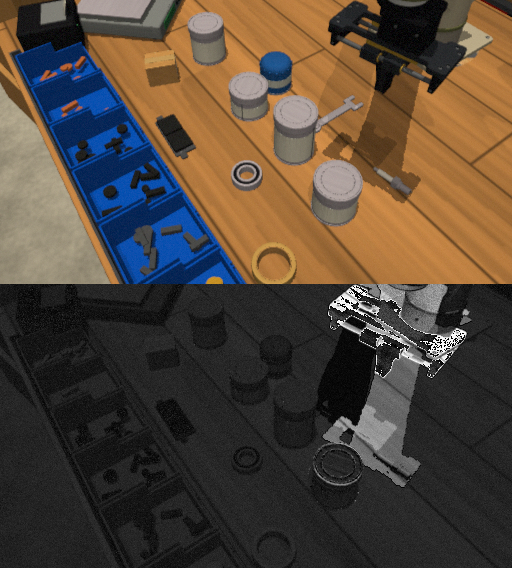

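The picture shows all four tins standing in place. The only difference from the start, apart from the arm and its shadow, is the pressed lid at (337,178). Nothing else moved, so I'm handing in.

```bash
python3 -c "from bench import close_job; print(close_job())"
```

```text
the job is handed in; nothing more can be done
None
```

The loose lid was the leftmost one, at about x 0.546, y 0.240. It is now pressed fully home, and the job is handed in at about 17 s on the clock.

- **Finding it:** I pressed all four lids about 25 mm from the centre on the near side. Three were firm within a few tenths of a millimetre at 11–15 N. The leftmost sank about 1.5–2 mm at 1–4 N. The test presses on the three good lids ran harder than the 1–3 N needed. The last test step on the loose lid reached 8.6 N, slightly over the 8 N at which it may start to go down.
- **Pressing it home:** Pressed on its middle, the lid slid 4.4 mm at about 9–11 N and stopped hard. I took it to 27 N and it went no further.
- **Checks after:** The near and far edges are both firm at z = 0.087 m under about 8 N, so it no longer rocks. I did not press the left and right edges. The scene picture before and after differs only at that lid and at the arm and its shadow. The tins and other items are where they were, and the robot was clear of everything. No check failed.

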